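Hold the sprung soak-box lid at the pointer

ROBOT

A 7-joint arm with a two-finger parallel gripper is mounted at the origin on the work surface. World frame = base frame: x ahead of the robot, y to its left, z up, the work surface at z = 0. Lengths are in mm, angles in rad, forces in N, time in s.
With the tool pointing down it reaches from about 400 to 875 mm from the base axis. Payload 4.4 kg.
Tool frame: the origin (TCP) lies at the very end of the fingers, on their centre line; the grasp point (between the pads) lies 19 mm behind it; z points along the fingers, y is the line along which they close (so a half turn about z gives the same grasp; the last joint's range is limited). The gripper opens to 85 mm and grips with 20 to 120 N. Pads are 22 mm wide; open, the fingers measure 114 mm over their backs; the gripper's body (76 mm by 85 mm) begins 54 mm behind the grasp point. The pads swing forward as they close: fully open they stand 13 mm farther back than shut.
Start: joints at [1.164, 0.628, 0.038, 1.517, -0.027, 0.996, -0.02], TCP at [217.285, -612.622, 231.313] pointing down, gripper open.
Joint ranges: [-3.06, 3.06], [-0.37, 2.12], [-1.25, 1.32], [0.18, 2.47], [-1.1, 4.24], [0.23, 1.98], [-2.94, 2.94]. Speed limits (rad/s): [2.57, 2.57, 3.14, 3.14, 3.14, 3.14, 3.14].

INTERFACE

Orientations are given as [roll, pitch, yaw] about the fixed x, y, z axes, in that order (R = Rz(yaw) Ry(pitch) Rx(roll)).
In Python, from cell import monitor, viewer, workorder gives the robot as it stands.
- The arm moves only by the tool arm_command, never from a script. Its argument "series" is one flat list of numbers, 5 for each row, row after row: the opening in per cent of the stroke, from 0 (shut) to 100 (fully open), then the shift along the tool's x, y, z in cm, then the turn about the tool's z in degrees. In form: [claw, x, y, z, roll, claw, x, y, z, roll, ...]. A call has exactly 5 rows; each row is the pose to reach, as a shift and turn from the pose commanded when the call began, along the tool's axes at that moment; what a row does not reach only later rows make up. A row lasts 1/12 s, in which the tool goes at most 41.7 mm and 7.16 degrees, less where a joint would pass 70% of its speed; a pose out of reach is approached as far as the arm can. A call with a gripper value outside its range is refused whole. The fingers move at their own pace and stop on an object; the grip force is fixed at half the most. Time passes only in rows, so rows that repeat a pose let the fingers close, or fill a call up. It gives the time, the measured TCP pose, the force, the opening and the grip force at its end, in the units of the state.
- monitor.read_state(): the state, without advancing time (a new reading comes with each control period).
- viewer.get_image(name): name is "scene" or "top" or "wrist"; returns (picture, depth): 400x640x3 uint8, red, green, blue; 400x640 float32, mm along the optical axis (not along the pixel's ray), 0 where there is no reading.
- viewer.camera_model(name): a dict with "mtx" (3x3 intrinsics, pixels), "dist_coeffs" ([k1, k2, p1, p2, k3] as OpenCV has them; the pictures are not rectified), "R" (3x3) and "t" (3): a world point X has camera coordinates R X + t. Camera axes: x right, y down, z forward; pixel columns grow to the right and rows downward; lengths in mm; the calibration is good to about 2 mm. A picture is of the moment at which its call begins: read the wrist's pose just before it. camera_model takes no time and is no camera call; for the wrist camera it gives the pose at the moment of the call.
- workorder.finish_job(): hands the job in; it is judged then, once.
The state is a dict: "clock": time; "qpos": joint angles; "qd": joint speeds; "tau": joint torques, N m; "eef_pos": TCP position; "tool_rot": TCP orientation; "force": force on the tool from outside, world axes, zero at the start; "torque": the same for the moment, N m; "width": finger opening in mm; "gripper_force": force on a finger pad.
Only numpy, scipy, OpenCV 4.12 (cv2) and the standard library are available. Lean on these libraries where they do the work, as an engineer would, in place of code of your own. Each camera call takes 0.05 s, during which the arm holds its last target. There are 200 camera calls.

TASK

Take the loose socket off the lid of the valve soak box and stand it upright in the shallow steel tray. Then lift the sprung lid by its handle until it lines up with the pointer set on the arc at the side of the box, and finish while still holding the lid there, so that the valves inside can be sprayed. Never let the lid slam shut, and leave the pointer, the spray can, the spanner and the jar where they are.

Things in the scene. Friction and masses are not known exactly. Their poses are not given: they have to be found in the camera images.
- socket_mid (a point): Plain steel socket, a solid cylinder 32 mm in diameter and 64 mm tall, about 0.2 kg, standing on the closed lid at the start. Point: its centre, 32 mm above its underside; z runs up its axis.
- tray: Shallow open steel tray, fixed, 160 (x) x 200 (y) x 30 mm high outside, walls 4 mm and floor 4 mm thick, empty. Origin: centre of its underside, on the work surface.
- hinge_mid (a point): Middle of the hinge axis of the soak box's lid, 100 mm above the work surface, at the top of the box's far wall. The box is fixed, grey, open-topped, 160 (x) x 220 (y) x 100 mm high; x points from its front wall to its hinge side, y along the hinge axis, z up. The front wall's outside lies at x = -160 mm from this point.
- lid: The steel lid with its handle. Origin: middle of the hinge axis; axes as the handle's.
- lid_angle (a joint): Opening angle of the lid in rad: 0 shut and level, growing as the front edge rises; limit 1.3. The lid is a steel plate 8 mm thick (top 108 mm above the work surface when shut) reaching 165 mm forward of the hinge. A spring closes it and it snaps shut when released; at the handle it takes about 6 N to start and 9 N at 0.85 rad.
- handle (a point): The lid's handle: a round black bar 12 mm in diameter, 130 mm long, parallel to the hinge axis, carried 50 mm clear in front of the lid's front edge by two flat arms at its ends (60 mm either side of the middle); open space behind, in front, above and below it. Point: middle of the bar, 215 mm forward of the hinge axis and 4 mm above it when shut. The axes turn with the lid: x towards the hinge, y along the bar, z up out of the lid.
- pointer (a joint): Angle of the pointer in rad about the same hinge axis, measured as the lid's is: the lid lines up with the pointer when both values are equal. Set somewhere from 0.45 to 0.85 and clamped by friction; not to be moved.
- pointer_tip (a point): Free end of the pointer, a flat dark steel strip 165 mm long, 8 mm wide, with a wing nut 25 mm from this end, turning about the hinge axis. With a thin ticked metal arc (radius 140 mm) it stands 15 to 50 mm outside the box's +y wall; both rise to 235 mm above the work surface at most. x runs along the strip to the hinge, parallel to the handle's x when lined up.
- spray_mid (a point): Bystander: spray can, 62 mm in diameter, 185 mm tall, loose. Point: on its axis, 90 mm up.
- spanner: Bystander: open-ended spanner lying flat, about 180 mm long, loose. Origin on its underside.
- jar_mid (a point): Bystander: closed jar, 70 mm in diameter, 90 mm tall, loose. Point: its centre.
There are look-alikes about, which are no part of the job. What is shaped like the part that bears socket_mid but red is not meant.

How it is judged:
By the outcome, as a careful person would: the job done as asked, in the order asked, and still so for the second after the job is handed in, while the arm keeps its last pose, push and grip.
It also fails if it takes over 54 s, if anything falls off the work surface, if the arm or the gripper's body presses on something with over 40 N, if the wrist force passes 120 N, or if a joint passes its speed limit or range.

## Working session

There is one attempt and no reset: what is moved stays moved. The work goes in short steps, Python scripts to look and compute and a tool call to move; the robot and the scene stay as the last step left them, time stands still between calls to the robot, and variables do not carry over. Pictures are saved under pics/ and viewed, at most 10 in all, crops included, and the job is handed in when it is done.

Besides the shell and the picture viewer there is one more tool, called after "Request:" as a command line: name --argument value ..., lists and objects as JSON in quotes. arm_command: Moves the arm, as the interface text tells. Its arguments: {"type":"object","properties":{"series":{"type":"array","items":{"type":"number"}}},"required":["series"]}

```bash
ls; mkdir -p pics
cat > h.py <<'E'
import numpy as np, cv2
from cell import monitor, viewer, workorder
def grab(n):
    m=viewer.camera_model(n); p,d=viewer.get_image(n)
    np.savez(f'pics/{n}.npz',p=p,d=d,mtx=m['mtx'],dist=m['dist_coeffs'],R=m['R'],t=m['t']); return p,d
def world(n,px,z=None):
    f=np.load(f'pics/{n}.npz'); out=[]
    for u,v in px:
        r=cv2.undistortPoints(np.array([[[u,v]]],float),f['mtx'],f['dist'])[0,0]
        ray=np.array([r[0],r[1],1.]); R=f['R'];t=np.array(f['t']).ravel()
        if z is None:
            w=R.T@(ray*f['d'][int(v),int(u)]-t)
        else:
            c=-R.T@t; q=R.T@ray; w=c+q*(z-c[2])/q[2]
        out.append(w.round(1))
    return np.array(out)
E
python3 - <<'E'
from h import *
for n in ('top','scene'):
    p,d=grab(n); cv2.imwrite(f'pics/{n}1.png',p[:,:,::-1])
print(monitor.read_state())
E
```

```text
pics
{'clock': 0.1, 'qpos': array([ 1.16420534,  0.62922721,  0.03841393,  1.5182499 , -0.02702313,
        0.99633323, -0.0200309 ]), 'qd': array([-0.00108979, -0.00318002,  0.00022087, -0.00402151,  0.00060641,
       -0.00132083,  0.00068226]), 'tau': array([ 3.49915819e-03, -5.64535511e+01,  1.23074558e+00, -1.93974119e+01,
        1.13060785e-02,  5.44515759e-03,  2.40169987e-05]), 'eef_pos': array([ 217.11683267, -612.07268821,  230.50340571]), 'tool_rot': array([-3.13989132e+00, -2.18654324e-05,  3.40772828e-01]), 'force': array([-0.04052326, -0.06884822,  0.05243009]), 'torque': array([ 0.00271033,  0.01988093, -0.01781578]), 'gripper_force': 0.0, 'width': 85.08280926832114}
```

View pics/top1.png

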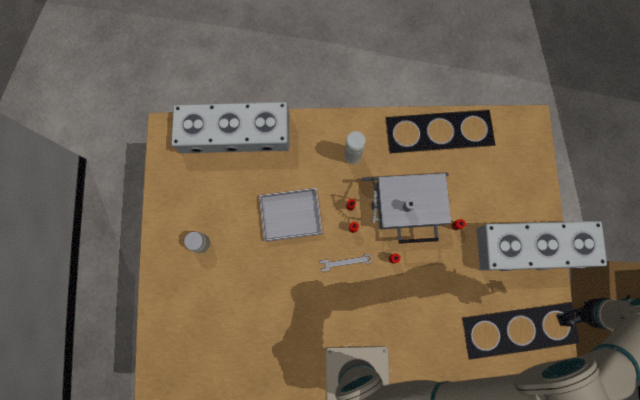

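View pics/scene1.png

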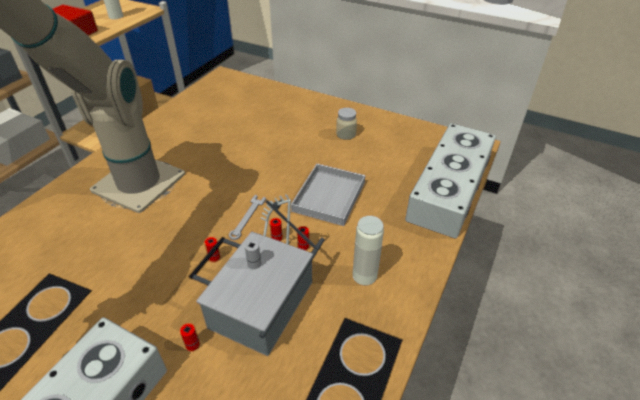

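Top view: box lid at about (413,200), grey socket at (409,204), handle at (418,240), pointer and arc on its left at (360,185), tray at (290,214). Red sockets stand at (351,204), (354,227), (395,258) and (459,224). I'll enlarge the centre for exact pixels.

Run:
```python
from h import *
f=np.load('pics/top.npz'); p=f['p'][160:280,250:470]
cv2.imwrite('pics/topc.png',cv2.resize(p,(792,432),interpolation=cv2.INTER_CUBIC)[:,:,::-1])
g=np.load('pics/scene.npz')['p'][185:360,180:390]
cv2.imwrite('pics/scc.png',cv2.resize(g,(720,600),interpolation=cv2.INTER_CUBIC)[:,:,::-1])
```

```text
(no output)
```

View pics/topc.png

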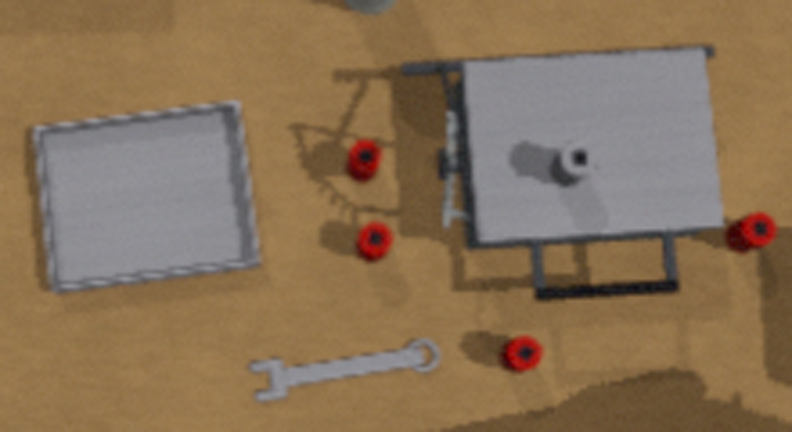

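View pics/scc.png

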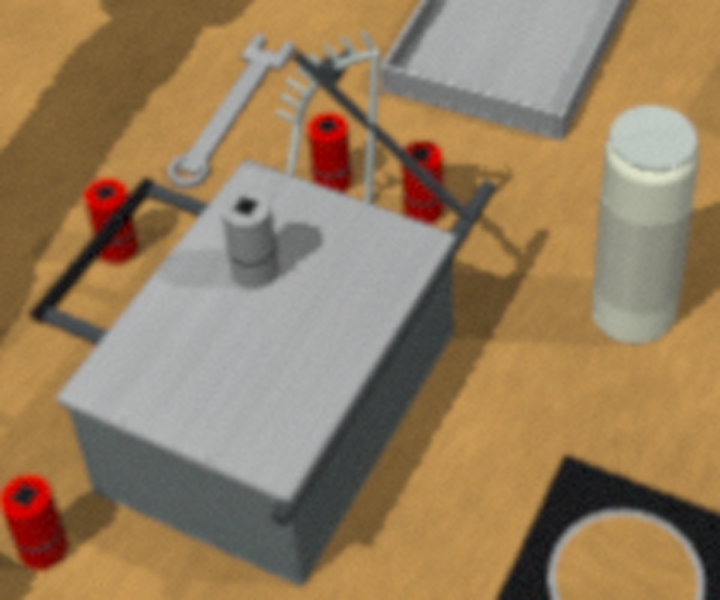

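Run:
```python
from h import *
T=lambda a:[(x/3.6+250-.4,y/3.6+160-.4) for x,y in a]
S=lambda a:[(x/3.4286+180-.4,y/3.4286+185-.4) for x,y in a]
lid=world('top',T([(463,62),(708,52),(722,228),(474,243)]),108); print('lid',lid)
print('lid depth z',world('top',T([(500,100),(680,80),(690,210),(500,220)])))
h=world('top',T([(537,294),(678,287)]),110);print('handle',h)
tr=world('top',T([(38,127),(238,104),(258,265),(55,290)]),30);print('tray',tr,tr.mean(0))
print('sock',world('top',T([(575,158)]),172),world('top',T([(575,160)])),world('scene',S([(247,208)]),172))
slid=world('scene',S([(248,162),(453,235),(290,500),(60,400)]),108);print('scene lid',slid)
print('scene handle',world('scene',S([(148,183),(38,315)]),110))
print('ptr depth',world('scene',S([(298,52),(330,82),(355,108),(400,152),(430,182),(455,208)])))
f=np.load('pics/scene.npz');R=f['R'];t=f['t'].ravel()
e=(h[0]-h[1])[:2];
for yaw in (np.arctan2(*( -(lid[1]-lid[0])[:2]*[1,-1])[::1]),):pass
ey=np.r_[lid[0]-lid[1]+lid[3]-lid[2]][:2];ey/=np.linalg.norm(ey);yaw=np.arctan2(-ey[0],ey[1]);print('yaw lid',yaw)
ey2=e/np.linalg.norm(e);print('yaw handle',np.arctan2(-ey2[0],ey2[1]))
```

```text
lid [[ 654.   -85.2  108. ]
 [ 659.1 -312.2  108. ]
 [ 495.5 -313.2  108. ]
 [ 486.7  -87.9  108. ]]
lid depth z [[ 617.3 -117.3  109.5]
 [ 633.4 -284.5  107.1]
 [ 512.7 -285.5  106.4]
 [ 507.1 -112.4  107.5]]
handle [[ 439.5 -142.1  110. ]
 [ 442.9 -269.1  110. ]]
tray [[616.8 316.8  30. ]
 [635.4 123.5  30. ]
 [479.3 107.1  30. ]
 [459.2 299.6  30. ]] [547.675 211.75   30.   ]
sock [[ 551.3 -170.6  172. ]] [[ 548.4 -169.3  178.3]] [[ 555.3 -174.1  172. ]]
scene lid [[ 494.9  -93.3  108. ]
 [ 654.8  -85.3  108. ]
 [ 666.  -306.9  108. ]
 [ 503.8 -314.3  108. ]]
scene handle [[ 445.6 -143.9  110. ]
 [ 451.4 -270.2  110. ]]
ptr depth [[ 3.955e+02  1.145e+02  3.000e-01]
 [ 5.532e+02 -6.810e+01  1.911e+02]
 [ 5.721e+02 -6.870e+01  1.760e+02]
 [ 6.040e+02 -6.580e+01  1.461e+02]
 [ 6.279e+02 -6.760e+01  1.300e+02]
 [ 6.461e+02 -6.600e+01  1.114e+02]]
yaw lid 0.030722145814737804
yaw handle 0.02676526035306261
```

```bash
cat >> h.py <<'E'
from scipy.spatial.transform import Rotation as Ro
def plan(target,yaw,n=1,start=None):
    """per call: full shift in tool axes (cm) and turn (deg) for n equal legs"""
    s=monitor.read_state(); p=s['eef_pos'] if start is None else np.array(start[:3],float)
    y0=s['tool_rot'][2] if start is None else start[3]
    d=(np.array(target)-p)/n; dy=(yaw-y0)/n
    for k in range(n):
        a=Ro.from_euler('xyz',[np.pi,0,y0+k*dy]).as_matrix().T@d/10
        print(k,'shift cm',a.round(2),'turn deg',round(-np.degrees(dy),1),'per row',(a/5).round(2))
E
python3 - <<'E'
from h import *
plan([530,-172,330],1.606,3)
E
```

```text
0 shift cm [ 14.73 -10.34  -3.32] turn deg -24.2 per row [ 2.95 -2.07 -0.66]
1 shift cm [17.67 -3.4  -3.32] turn deg -24.2 per row [ 3.53 -0.68 -0.66]
2 shift cm [17.52  4.13 -3.32] turn deg -24.2 per row [ 3.5   0.83 -0.66]
```

Request:
arm_command --series '[100, 2.9, -2.0, -2.0, -4.8, 100, 5.9, -4.1, -4.0, -9.6, 100, 8.8, -6.2, -6.0, -14.4, 100, 11.7, -8.3, -8.0, -19.2, 100, 14.7, -10.3, -10.0, -24.2]'

```text
clock: 0.52
eef_pos: [321.7, -464.6, 331.8]
tool_rot: [-3.14, 0.0, 0.767]
force: [0.5, -1.4, 0.3]
width: 85.2
gripper_force: 0.0
```

Request:
arm_command --series '[100, 3.5, -0.7, 0, -4.8, 100, 7, -1.4, 0, -9.6, 100, 10.6, -2.0, 0, -14.4, 100, 14.1, -2.7, 0, -19.2, 100, 17.7, -3.4, 0, -24.2]'

```text
clock: 0.93
eef_pos: [426.2, -318.0, 331.2]
tool_rot: [-3.141, 0.0, 1.189]
force: [0.7, -0.6, 0.4]
width: 85.2
gripper_force: 0.0
```

Request:
arm_command --series '[100, 3.5, 0.8, 0, -4.8, 100, 7, 1.6, 0, -9.6, 100, 10.5, 2.5, 0, -14.4, 100, 14, 3.3, 0, -19.2, 100, 17.5, 4.1, 0, -24.2]'

```text
clock: 1.35
eef_pos: [530.0, -171.2, 331.1]
tool_rot: [-3.141, -0.0, 1.612]
force: [0.2, -0.7, 0.3]
width: 85.5
gripper_force: 0.0
```

Run:
```python
from h import *
p,d=grab('wrist'); cv2.imwrite('pics/w1.png',p[:,:,::-1])
s=monitor.read_state();print(s['eef_pos'],s['tool_rot'],s['qpos'],s['clock'])
```

```text
[ 534.74590113 -162.22942036  331.33263147] [ 3.13688641 -0.0067049   1.62638595] [ 0.51099216  0.41637233 -0.38700301  1.63085341  0.16170048  1.12394738
  0.13989107] 1.4
```

View pics/w1.png

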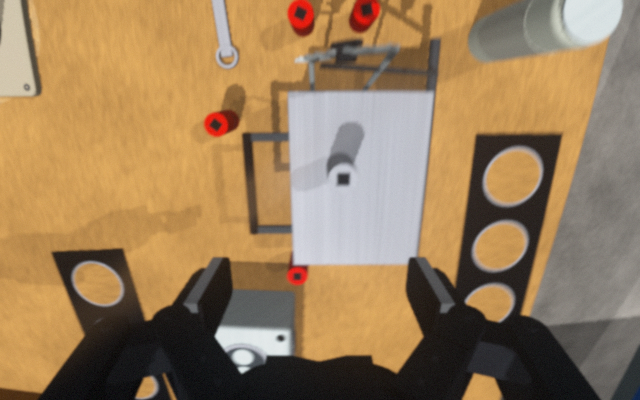

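The wrist view shows the socket top at (343,178), the handle bar along x≈250 (rows 135–233) and the pointer at (345,50). The arm was still settling when it was taken, so I'll take a still one and measure from depth.

```bash
cat >> h.py <<'E'
def cloud(n,a=None):
    f=np.load(f'pics/{n}.npz'); d=f['d']; v,u=np.nonzero(d>0)
    r=cv2.undistortPoints(np.stack([u,v],1).astype(float)[:,None],f['mtx'],f['dist'])[:,0]
    c=np.c_[r,np.ones(len(r))]*d[v,u][:,None]
    return (c-f['t'].ravel())@f['R'],np.c_[u,v],f['p'][v,u].astype(int)
E
python3 - <<'E'
from h import *
import time
for i in range(4): viewer.get_image('wrist')
p,d=grab('wrist'); s=monitor.read_state();print(s['eef_pos'],s['tool_rot'],s['qd'].round(3))
P,uv,c=cloud('wrist')
def sel(m,n): print(n,m.sum(),P[m].mean(0).round(1),P[m].min(0).round(1),P[m].max(0).round(1),uv[m].mean(0).round(1))
b=lambda x0,x1,y0,y1,z0,z1:(P[:,0]>x0)&(P[:,0]<x1)&(P[:,1]>y0)&(P[:,1]<y1)&(P[:,2]>z0)&(P[:,2]<z1)
sel(b(500,600,-230,-120,164,182),'socktop'); sel(b(500,650,-300,-100,98,116),'lid')
m=b(420,475,-300,-100,98,125); sel(m,'handle')
m2=b(420,475,-255,-165,98,125); k=np.polyfit(P[m2,1],P[m2,0],1);print('handle x(y)',k,P[m2].mean(0))
m=b(480,670,-85,-40,105,250); sel(m,'ptr/arc')
for n in('wrist','scene'):
    P,uv,c=cloud(n); 
    m=b(560,645,-85,-50,110,210)
    q=P[m]; 
    # robust line fit z(x)
    l=cv2.fitLine(q[:,[0,2]].astype(np.float32),cv2.DIST_HUBER,0,1,.01).ravel()
    print(n,m.sum(),'angle',np.arctan2(-l[1],l[0]),'at z=100 x=',l[2]+(100-l[3])*l[0]/l[1],q[:,1].mean())
E
```

```text
[ 528.71238524 -174.04388756  330.8948835 ] [-3.14014875e+00  7.14213978e-04  1.60567499e+00] [ 0.015 -0.006  0.006  0.    -0.002 -0.001 -0.001]
socktop 775 [ 553.  -171.2  171.9] [ 537.3 -187.6  164.1] [ 568.8 -156.6  174.4] [342.7 176.7]
lid 17823 [ 575.7 -192.3  108.1] [ 500.  -300.   104.6] [ 650.  -100.   115.6] [356.4 178.3]
handle 1343 [ 449.8 -198.3  108.1] [ 436.6 -268.5   99.8] [ 475.  -137.8  112.5] [253.9 180.3]
handle x(y) [-4.09241755e-02  4.36553977e+02] [ 445.07945388 -208.32372964  108.63827078]
ptr/arc 2412 [567.8 -61.7 176.6] [499.3 -85.  105. ] [658.4 -40.4 237.4] [364.8  59.2]
wrist 567 angle 0.7081354 at z=100 x= 663.27344 -66.50163902051354
scene 239 angle 0.7446577 at z=100 x= 654.1927 -67.60437247309812
```

Run:
```python
from h import *
plan([553,-171.5,200],1.606,1)
plan([553,-171.5,124],1.606,1,[553,-171.5,200,1.606])
```

```text
0 shift cm [ 0.17  2.44 13.09] turn deg -0.0 per row [0.03 0.49 2.62]
0 shift cm [ 0.  -0.   7.6] turn deg -0.0 per row [ 0.   -0.    1.52]
```

Request:
arm_command --series '[100, 0.1, 1.0, 2.5, 0, 100, 0.2, 2.0, 5.5, 0, 100, 0.2, 2.4, 8.5, 0, 100, 0.2, 2.4, 11.5, 0, 100, 0.2, 2.4, 13.1, 0]'

```text
clock: 2.07
eef_pos: [550.8, -171.5, 196.9]
tool_rot: [-3.136, -0.0, 1.605]
force: [-0.9, -0.5, -1.1]
width: 85.2
gripper_force: 0.0
```

Request:
arm_command --series '[100, 0, 0, 1.5, 0, 100, 0, 0, 3.5, 0, 100, 0, 0, 5.5, 0, 100, 0, 0, 7.0, 0, 100, 0, 0, 7.6, 0]'

```text
clock: 2.48
eef_pos: [551.2, -171.6, 122.1]
tool_rot: [-3.137, 0.0, 1.605]
force: [1.2, 0.5, 0.7]
width: 85.3
gripper_force: 0.0
```

Request:
arm_command --series '[80, 0, 0, 0, 0, 60, 0, 0, 0, 0, 45, 0, 0, 0, 0, 30, 0, 0, 0, 0, 20, 0, 0, 0, 0]'

```text
clock: 2.9
eef_pos: [554.1, -170.2, 125.6]
tool_rot: [3.14, 0.001, 1.608]
force: [-1.5, 0.9, 4.5]
width: 30.0
gripper_force: 58.7
```

Request:
arm_command --series '[20, 0, 0, 0, 0, 20, 0, 0, 0, 0, 20, 0, 0, 0, 0, 20, 0, 0, 0, 0, 20, 0, 0, 0, 0]'

```text
clock: 3.32
eef_pos: [554.0, -170.2, 125.5]
tool_rot: [3.14, 0.001, 1.608]
force: [-1.1, -0.7, 6.1]
width: 29.7
gripper_force: 58.8
```

Run:
```python
from h import *
plan([547,211,300],1.6,3,[554,-170,300,1.606])
```

```text
0 shift cm [12.7   0.21  0.  ] turn deg 0.1 per row [2.54 0.04 0.  ]
1 shift cm [12.7   0.19  0.  ] turn deg 0.1 per row [2.54 0.04 0.  ]
2 shift cm [12.7   0.16  0.  ] turn deg 0.1 per row [2.54 0.03 0.  ]
```

Request:
arm_command --series '[20, 0, 0, -1.5, 0, 20, 0, 0, -5, 0, 20, 0, 0, -9, 0, 20, 0, 0, -13, 0, 20, 0, 0, -17.0, 0]'

```text
clock: 3.73
eef_pos: [552.9, -169.6, 296.0]
tool_rot: [-3.141, -0.0, 1.608]
force: [0.4, -0.8, -1.7]
width: 29.5
gripper_force: 59.5
```

Request:
arm_command --series '[20, 1.5, 0, 0, 0, 20, 3.5, 0, 0, 0, 20, 6, 0, 0, 0, 20, 9, 0, 0, 0, 20, 12.5, 0, 0, 0]'

```text
clock: 4.15
eef_pos: [548.4, -45.4, 294.2]
tool_rot: [-3.141, 0.001, 1.605]
force: [0.7, 0.4, -2.1]
width: 29.6
gripper_force: 59.6
```

Request:
arm_command --series '[20, 3, 0.1, 0, 0, 20, 6, 0.2, 0, 0, 20, 9, 0.3, 0, 0, 20, 12, 0.4, 0, 0, 20, 15, 0.5, 0, 0]'

```text
clock: 4.57
eef_pos: [547.8, 106.5, 294.3]
tool_rot: [-3.141, 0.0, 1.608]
force: [-0.3, -1.4, -1.9]
width: 29.5
gripper_force: 59.6
```

Request:
arm_command --series '[20, 3, 0.1, 0, 0, 20, 6, 0.2, 0, 0, 20, 8.5, 0.3, 0, 0, 20, 10, 0.4, 0, 0, 20, 10.7, 0.4, 0, 0]'

```text
clock: 4.98
eef_pos: [547.3, 215.7, 294.2]
tool_rot: [-3.141, -0.002, 1.612]
force: [-0.9, -0.6, -1.9]
width: 29.6
gripper_force: 59.7
```

Run:
```python
from h import *
for i in range(3): viewer.get_image('wrist')
grab('wrist');s=monitor.read_state();print(s['eef_pos'],s['tool_rot'],s['width'])
P,uv,c=cloud('wrist')
m=(abs(P[:,0]-547)<110)&(abs(P[:,1]-211)<125)&(P[:,2]>22)&(P[:,2]<36)
print(m.sum(),P[m].min(0),P[m].max(0),uv[m].min(0),uv[m].max(0))
r=cv2.minAreaRect(P[m][:,:2].astype(np.float32));print(r)
p=np.load('pics/wrist.npz')['p'];cv2.imwrite('pics/w2.png',p[:,:,::-1])
```

```text
[548.43381568 210.45256015 294.0696452 ] [-3.14121134e+00  1.72767546e-03  1.60649698e+00] 29.73460898163517
2043 [461.38708264 108.23233989  22.02430837] [640.01826976 321.80659785  32.5555279 ] [252  71] [381 226]
((550.8439331054688, 215.77041625976562), (161.0585174560547, 200.2356414794922), 6.574517726898193)
```

View pics/w2.png

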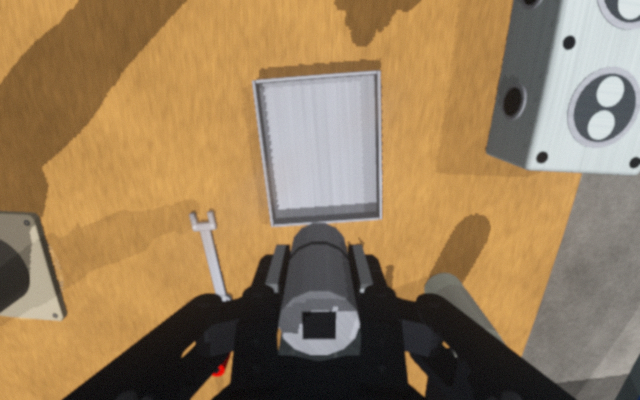

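The tray spans (255,75)–(382,225) and the socket hangs straight in the fingers. The tray centre measures (550,214), which is 160 × 200 as it should be, so I'm lowering.

Request:
arm_command --series '[20, 0.2, 0, 2, 0, 20, 0.3, 0, 5, 0, 20, 0.3, 0, 8.5, 0, 20, 0.3, 0, 12, 0, 20, 0.3, 0, 15, 0]'

```text
clock: 5.6
eef_pos: [548.2, 212.3, 142.5]
tool_rot: [-3.141, 0.002, 1.605]
force: [-0.2, 0.0, -1.4]
width: 29.6
gripper_force: 59.7
```

Request:
arm_command --series '[20, 0, 0, 3, 0, 20, 0, 0, 6, 0, 20, 0, 0, 8.5, 0, 20, 0, 0, 10, 0, 20, 0, 0, 10.7, 0]'

```text
clock: 6.02
eef_pos: [547.4, 212.1, 34.9]
tool_rot: [-3.138, 0.003, 1.605]
force: [-0.2, 0.3, -1.5]
width: 29.6
gripper_force: 59.7
```

Request:
arm_command --series '[20, 0, 0, 0, 0, 20, 0, 0, 0.3, 0, 20, 0, 0, 0.6, 0, 20, 0, 0, 0.8, 0, 20, 0, 0, 0.9, 0]'

```text
clock: 6.43
eef_pos: [548.8, 215.2, 29.0]
tool_rot: [3.14, -0.0, 1.608]
force: [-0.6, -0.5, -1.5]
width: 30.3
gripper_force: 59.7
```

Request:
arm_command --series '[20, 0, 0, 0.2, 0, 20, 0, 0, 0.4, 0, 20, 0, 0, 0.5, 0, 20, 0, 0, 0.5, 0, 20, 0, 0, 0.5, 0]'

```text
clock: 6.85
eef_pos: [548.2, 215.2, 23.3]
tool_rot: [-3.142, 0.0, 1.608]
force: [0.5, -0.2, -2.2]
width: 29.5
gripper_force: 59.7
```

Request:
arm_command --series '[20, 0, 0, 0.1, 0, 20, 0, 0, 0.15, 0, 20, 0, 0, 0.2, 0, 20, 0, 0, 0.2, 0, 20, 0, 0, 0.2, 0]'

```text
clock: 7.27
eef_pos: [548.3, 215.3, 21.8]
tool_rot: [3.141, 0.0, 1.608]
force: [-0.6, -0.6, 5.0]
width: 29.7
gripper_force: 60.0
```

Request:
arm_command --series '[40, 0, 0, 0, 0, 50, 0, 0, 0, 0, 60, 0, 0, 0, 0, 80, 0, 0, 0, 0, 80, 0, 0, 0, 0]'

```text
clock: 7.68
eef_pos: [548.2, 215.2, 21.2]
tool_rot: [-3.142, -0.0, 1.608]
force: [-0.3, 0.0, 1.0]
width: 68.2
gripper_force: 0.0
```

Request:
arm_command --series '[80, 0, 0, -1, 0, 80, 0, 0, -3, 0, 80, 0, 0, -6, 0, 80, 0, 0, -9.5, 0, 80, 0, 0, -13, 0]'

```text
clock: 8.1
eef_pos: [547.6, 215.1, 153.0]
tool_rot: [-3.141, 0.0, 1.608]
force: [0.4, 0.2, 0.3]
width: 68.3
gripper_force: 0.0
```

Request:
arm_command --series '[80, 0, 0, -3.5, 0, 80, 0, 0, -7, 0, 80, 0, 0, -10.5, 0, 80, 0, 0, -14, 0, 80, 0, 0, -17, 0]'

```text
clock: 8.52
eef_pos: [548.1, 215.4, 324.9]
tool_rot: [3.139, -0.001, 1.608]
force: [0.6, 0.0, -0.0]
width: 68.3
gripper_force: 0.0
```

Run:
```python
from h import *
grab('top'); grab('scene')
s=monitor.read_state();print(s['eef_pos'],s['tool_rot'])
plan([445,-204,300],1.606,3)
for n in('top','scene'):
    P,uv,c=cloud(n)
    for z0,z1 in((8,26),(34,62),(62,76)):
        m=(abs(P[:,0]-549)<60)&(abs(P[:,1]-214)<75)&(P[:,2]>z0)&(P[:,2]<z1)
        if m.sum(): print(n,z0,m.sum(),P[m].mean(0).round(1),P[m].min(0).round(1),P[m].max(0).round(1))
    m=(abs(P[:,0]-570)<60)&(abs(P[:,1]+200)<70)&(P[:,2]>120)&(P[:,2]<200);print('lid leftover',m.sum())
```

```text
[550.47026623 216.96148295 327.80977757] [ 3.13100535 -0.00425391  1.6079324 ]
0 shift cm [-13.89  -4.03   0.93] turn deg 0.0 per row [-2.78 -0.81  0.19]
1 shift cm [-13.89  -4.03   0.93] turn deg 0.0 per row [-2.78 -0.81  0.19]
2 shift cm [-13.9   -4.02   0.93] turn deg 0.0 per row [-2.78 -0.8   0.19]
top 8 17 [524.9 273.9   9.7] [489.1 249.9   8.1] [572.7 288.3  13.6]
lid leftover 0
scene 8 51 [553.8 201.9  16.5] [508.  174.8   8.1] [604.2 263.   25.5]
scene 34 79 [553.4 202.1  47.8] [537.6 193.8  34.1] [564.7 218.6  61.9]
scene 62 74 [548.6 210.7  66.1] [531.  195.7  62.2] [563.9 229.7  71.5]
lid leftover 0
```

Seen from the scene camera, the socket stands upright in the tray with its top at z≈68. Next I go over the handle.

Request:
arm_command --series '[80, -2, -0.6, 0, 0, 80, -4.5, -1.3, 0, 0, 80, -7.5, -2.2, 0, 0, 80, -10.5, -3.0, 0, 0, 80, -13.9, -4, 0, 0]'

```text
clock: 9.03
eef_pos: [512.4, 74.3, 321.1]
tool_rot: [-3.141, -0.0, 1.61]
force: [1.5, 0.3, 0.4]
width: 68.4
gripper_force: 0.0
```

Request:
arm_command --series '[60, -3, -0.9, 0, 0, 60, -6, -1.7, 0, 0, 60, -9, -2.6, 0, 0, 60, -12, -3.5, 0, 0, 60, -15, -4.3, 0, 0]'

```text
clock: 9.45
eef_pos: [474.5, -78.0, 321.2]
tool_rot: [-3.141, 0.0, 1.608]
force: [-0.1, -0.1, -0.4]
width: 51.2
gripper_force: 0.0
```

Request:
arm_command --series '[50, -3, -0.9, 0, 0, 50, -6, -1.8, 0.5, 0, 50, -9, -2.7, 1, 0, 50, -11.5, -3.3, 1.5, 0, 50, -12.8, -3.7, 2, 0]'

```text
clock: 9.87
eef_pos: [441.9, -209.6, 300.8]
tool_rot: [-3.14, 0.001, 1.604]
force: [1.4, 0.4, -0.2]
width: 42.9
gripper_force: 0.0
```

Run:
```python
from h import *
for i in range(4): viewer.get_image('wrist')
p,d=grab('wrist'); s=monitor.read_state();print(s['eef_pos'],s['tool_rot'],s['qpos'],s['width'])
cv2.imwrite('pics/w3.png',p[:,:,::-1])
P,uv,c=cloud('wrist')
b=lambda x0,x1,y0,y1,z0,z1:(P[:,0]>x0)&(P[:,0]<x1)&(P[:,1]>y0)&(P[:,1]<y1)&(P[:,2]>z0)&(P[:,2]<z1)
for y0,y1 in((-250,-205),(-205,-160),(-250,-160)):
    q=P[b(425,470,y0,y1,98,120)]; print(len(q),q.mean(0).round(1),q.min(0).round(1),q.max(0).round(1))
q=P[b(425,475,-300,-100,98,120)];print('y ends',q[:,1].min(),q[:,1].max())
m=b(500,645,-85,-50,110,230)&(c.sum(1)<330)
print(m.sum(),c[m].mean(0));np.save('pics/ptr.npy',np.c_[P[m],uv[m],c[m]])
s0=monitor.read_state(); plan([445,-204,180],1.611)
```

```text
[ 444.04225534 -204.45932826  301.48644437] [ 3.14126377e+00 -9.20974866e-04  1.60953150e+00] [ 0.62287907  0.32886976 -0.33232337  1.85136539  0.12587739  0.98185332
  0.27573206] 42.41855268052371
382 [ 445.2 -226.9  108.8] [ 438.3 -249.6  103.3] [ 451.4 -205.   111.5]
447 [ 443.1 -182.2  108.6] [ 436.9 -204.8  103.3] [ 449.5 -160.   112. ]
829 [ 444.1 -202.8  108.7] [ 436.9 -249.6  103.3] [ 451.4 -160.   112. ]
y ends -268.3727253858165 -137.96043959841157
1871 [73.04168894 71.99572421 70.6686264 ]
0 shift cm [ 0.04  0.1  12.15] turn deg -0.1 per row [0.01 0.02 2.43]
```

View pics/w3.png

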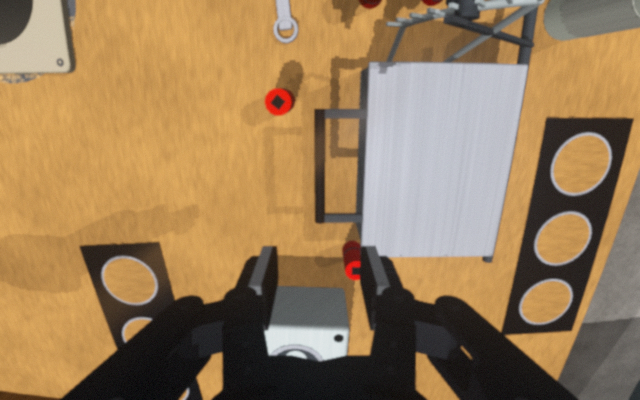

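The bar runs from (319,110) to (319,220) in the image. It measures (444,-203), 130 mm long, with its top at z≈110, and it sits centred between the fingers. I'm descending.

Request:
arm_command --series '[50, 0, 0, 2.5, 0, 50, 0, 0, 5.5, 0, 50, 0, 0, 8.5, 0, 50, 0, 0, 11.5, 0, 50, 0, 0, 14, 0]'

```text
clock: 10.53
eef_pos: [444.1, -203.9, 160.2]
tool_rot: [3.141, -0.001, 1.611]
force: [-0.4, -0.2, -1.3]
width: 42.9
gripper_force: 0.0
```

Request:
arm_command --series '[50, 0, 0, 2, 0, 50, 0, 0, 4, 0, 50, 0, 0, 6, 0, 50, 0, 0, 7.3, 0, 50, 0, 0, 7.6, 0]'

```text
clock: 10.95
eef_pos: [443.5, -203.7, 83.7]
tool_rot: [-3.139, -0.002, 1.611]
force: [-0.1, 0.1, 0.6]
width: 42.6
gripper_force: 0.0
```

Request:
arm_command --series '[40, 0, 0, 0, 0, 30, 0, 0, 0, 0, 20, 0, 0, 0, 0, 10, 0, 0, 0, 0, 0, 0, 0, 0, 0]'

```text
clock: 11.37
eef_pos: [444.5, -205.9, 86.3]
tool_rot: [3.14, 0.001, 1.608]
force: [-0.5, 1.1, 4.0]
width: 9.7
gripper_force: 58.4
```

Request:
arm_command --series '[0, 0, 0, 0, 0, 0, 0, 0, 0, 0, 0, 0, 0, 0, 0, 0, 0, 0, 0, 0, 0, 0, 0, 0, 0]'

```text
clock: 11.78
eef_pos: [444.5, -205.9, 86.2]
tool_rot: [3.14, 0.0, 1.608]
force: [-0.8, 1.2, 6.6]
width: 10.1
gripper_force: 58.8
```

Run:
```python
from h import *
s=monitor.read_state();print(s['eef_pos'],s['tool_rot'],s['force'],s['width'])
# pointer: dark strip, constrained by geometry, from earlier (scene,top) and wrist depth
ex=np.array([np.cos(.045),np.sin(.045)]);H=np.array([444.3,-203.2])+215*ex;print('hinge',H)
for i in range(2): pass
grab('scene')
for n in('scene','wrist','top'):
    P,uv,c=cloud(n); q=P[:,:2]-H
    X=-(q@ex);Y=q@np.array([-ex[1],ex[0]]);Z=P[:,2]-100
    a=np.arctan2(Z,X);r=np.hypot(X,Z)
    m=(Y>112)&(Y<165)&(r>50)&(r<125)&(a>.5)&(a<1.0)&(c.sum(1)<300)
    if m.sum()>5: 
        l=cv2.fitLine(np.c_[X,Z][m].astype(np.float32),cv2.DIST_HUBER,0,1,.01).ravel()
        print(n,m.sum(),'Y',np.median(Y[m]),'ang med',np.median(a[m]),a[m].std(),'slope',np.arctan(l[1]/l[0]))
        for lo in range(50,125,25):
            k=m&(r>=lo)&(r<lo+25)
            if k.any(): print('  r',lo,k.sum(),np.median(a[k]).round(3))
```

```text
[ 444.47252004 -205.90811282   86.17810836] [3.13982129e+00 4.39621423e-04 1.60804789e+00] [-0.84765057  1.15021556  6.56087167] 10.074216279052369
hinge [ 659.08234923 -193.52826498]
scene 108 Y 128.41326514830746 ang med 0.7344041788619465 0.04135917735418782 slope 0.6604266
  r 50 37 0.772
  r 75 33 0.734
  r 100 38 0.725
wrist 408 Y 128.60758095260405 ang med 0.763240840596663 0.07293347870154893 slope 0.70253944
  r 50 88 0.807
  r 75 119 0.757
  r 100 201 0.759
top 14 Y 129.73768924851097 ang med 0.7657817655341269 0.038299199942651865 slope 0.627004
  r 50 8 0.798
  r 100 6 0.73
```

The bar is gripped. I'm raising the lid along its arc, first to 0.3 rad and then to 0.6.

Request:
arm_command --series '[0, 0, 0.06, -1.29, 0, 0, 0, 0.2, -2.57, 0, 0, 0, 0.42, -3.84, 0, 0, 0, 0.71, -5.1, 0, 0, 0, 1.08, -6.34, 0]'

```text
clock: 12.25
eef_pos: [454.1, -205.4, 148.5]
tool_rot: [-3.141, -0.001, 1.608]
force: [3.8, -0.7, -12.1]
width: 9.7
gripper_force: 58.1
```

Request:
arm_command --series '[0, 0, 0.44, -1.21, 0, 0, 0, 0.95, -2.39, 0, 0, 0, 1.53, -3.54, 0, 0, 0, 2.19, -4.66, 0, 0, 0, 2.9, -5.73, 0]'

```text
clock: 12.67
eef_pos: [480.1, -204.4, 204.7]
tool_rot: [-3.134, -0.002, 1.607]
force: [-1.6, -0.2, -11.0]
width: 9.8
gripper_force: 58.2
```

Run:
```python
from h import *
for i in range(3): viewer.get_image('top')
grab('scene');grab('wrist')
for n,(x0,x1,y0,y1) in {'scene':(180,350,180,320)}.items():
    p=np.load(f'pics/{n}.npz')['p'][y0:y1,x0:x1]
    cv2.imwrite(f'pics/{n}3c.png',cv2.resize(p,(728,600),interpolation=cv2.INTER_CUBIC)[:,:,::-1])
s=monitor.read_state();print(s['eef_pos'],s['tool_rot'],s['force'],s['width'],s['clock'])
```

```text
[ 479.8931828  -204.47488116  204.56317042] [-3.13455453e+00 -1.28238841e-03  1.60705563e+00] [-5.1642861  -0.04242347 -4.84407687] 9.590492963058844 12.9167
```

View pics/scene3c.png

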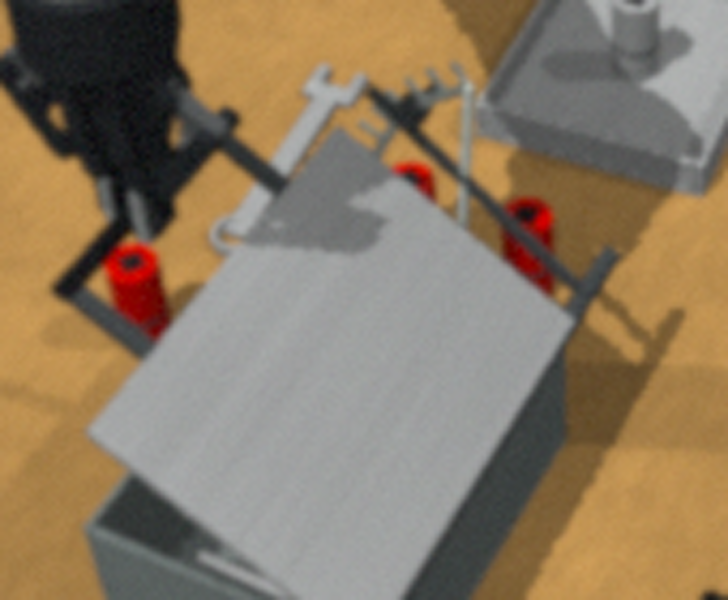

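The socket stands in the tray. The lid's +y edge runs (342,128)→(577,320) in the crop and the pointer's centre line (370,90)→(578,283), so the lid is still below the pointer. I'll intersect those lines with the planes they lie in.

```bash
cat > ang.py <<'E'
from h import *
from scipy.ndimage import map_coordinates
th=.045;ex=np.array([np.cos(th),np.sin(th),0]);ey=np.array([-ex[1],ex[0],0]);H=np.array([444.3,-203.2,100])+215*ex;H[2]=100
def planepts(n,px,Y):
    f=np.load(f'pics/{n}.npz');R=f['R'];t=f['t'].ravel();C=-R.T@t;o=[]
    for u in px:
        r=cv2.undistortPoints(np.array([[u]],float),f['mtx'],f['dist'])[0,0]
        q=R.T@np.r_[r,1.]; w=C+q*((H+Y*ey-C)@ey)/(q@ey)-H; o.append((-w@ex,w[2]))
    return np.array(o)
def sl(a): d=a[0]-a[1]; return np.arctan2(d[1],d[0]).round(4)
def lidplane(n):
    P,uv,c=cloud(n); q=P-H; X=-(q@ex);Y=q@ey;Z=q[:,2]
    m=(abs(Y)<100)&(X>15)&(X<130)&(Z>8)&(Z<160)&(c.min(1)>80)
    for i in range(6):
        k=np.polyfit(X[m],Z[m],1); m=m&(abs(Z-np.polyval(k,X))<6)
    return np.arctan(k[0]).round(4),m.sum(),k[1].round(2)
E
python3 - <<'E'
from ang import *
S=lambda a:[(x/4.2823+180-.38,y/4.2857+180-.38) for x,y in a]
l=planepts('scene',S([(342,128),(577,320)]),110);print('lid edge',l.round(1),sl(l))
for Y in(128,132):
    p=planepts('scene',S([(370,90),(578,283)]),Y);print('ptr',Y,p.round(1),sl(p))
for n in('scene','wrist'):print(n,'lid plane',lidplane(n))
for n in('scene','wrist'):
    P,uv,c=cloud(n); q=P-H; X=-(q@ex);Y=q@ey;Z=q[:,2];a=np.arctan2(Z,X);r=np.hypot(X,Z)
    m=(Y>118)&(Y<140)&(r>30)&(r<165)&(abs(a-.71)<.15)&(c.sum(1)<300)
    k=m
    for i in range(6):
        K=np.polyfit(X[k],Z[k],1);k=m&(abs(Z-np.polyval(K,X))<5)
    print(n,'ptr fit',np.arctan(K[0]),K[1],k.sum(),m.sum())
E
```

```text
lid edge [[131.5  92.7]
 [ -6.6   5.1]] 0.5654
ptr 128 [[123.4 108.4]
 [  1.3  12.9]] 0.6641
ptr 132 [[126.  104. ]
 [  3.2   7.9]] 0.6641
scene lid plane (np.float64(0.5665), np.int64(5188), np.float64(7.69))
wrist lid plane (np.float64(0.5675), np.int64(29625), np.float64(9.67))
scene ptr fit 0.6885748357059979 6.744633577357097 168 222
wrist ptr fit 0.6682598160518466 10.000496238104782 396 521
```

```bash
cat >> ang.py <<'E'
def proj(n,X,Z,Y):
    f=np.load(f'pics/{n}.npz'); W=np.array([H-x*ex+Y*ey+[0,0,z] for x,z in zip(X,Z)])
    return cv2.projectPoints(W,cv2.Rodrigues(f['R'])[0],f['t'].ravel(),f['mtx'],f['dist'])[0][:,0]
def ptrfit(n,a0,Y,b,r0=20,r1=130):
    f=np.load(f'pics/{n}.npz');g=cv2.cvtColor(f['p'],cv2.COLOR_RGB2GRAY).astype(float)
    r=np.arange(r0,r1,3.); A=proj(n,r*np.cos(a0),r*np.sin(a0)+b,Y); t=A[-1]-A[0];t/=np.linalg.norm(t);nn=np.array([-t[1],t[0]])
    o=np.arange(-5,5.01,.25); pts=[]
    for c in A:
        q=c+o[:,None]*nn; v=map_coordinates(g,[q[:,1],q[:,0]],order=1)
        w=np.clip((v.max()-v)-.5*(v.max()-v.min()),0,None); k=np.argmin(v); w[abs(o-o[k])>2.5]=0
        pts.append(c+nn*(w@o)/w.sum())
    l=cv2.fitLine(np.array(pts,np.float32),cv2.DIST_HUBER,0,.3,.01).ravel()
    e=[(np.array(A[i])-l[2:])@l[:2]*l[:2]+l[2:] for i in(-1,0)]
    res=np.abs((np.array(pts)-l[2:])@np.array([-l[1],l[0]])); p=planepts(n,e,Y)
    return sl(p),'intercept',(p[1][1]-p[1][0]*np.tan(sl(p))).round(1),'res',np.median(res).round(2),e[0].round(1),e[1].round(1)
E
python3 - <<'E'
from ang import *
for n in('scene','wrist'):
    for Y in(128,132,136):
        print(n,Y,[ptrfit(n,.67,Y,b) for b in((10,6,1)[(Y-128)//4],)])
p=np.load('pics/wrist.npz')['p'].copy()
for q in proj('wrist',[20*.78,130*.78],[20*.62+5,130*.62+5],132): cv2.circle(p,tuple(int(x) for x in q),3,(255,0,0),1)
cv2.imwrite('pics/w4.png',p[:,:,::-1])
E
```

```text
scene 128 [(np.float64(0.7259), 'intercept', np.float64(1.9), 'res', np.float64(0.36), array([275.6, 209.4]), array([308.1, 241.9]))]
scene 132 [(np.float64(0.7446), 'intercept', np.float64(-7.5), 'res', np.float64(0.43), array([276.3, 209.8]), array([308.2, 242.5]))]
scene 136 [(np.float64(0.7329), 'intercept', np.float64(-12.7), 'res', np.float64(0.39), array([276.9, 210.6]), array([308.9, 242.9]))]
wrist 128 [(np.float64(0.0), 'intercept', np.float64(90.5), 'res', np.float64(nan), array([0., 0.]), array([0., 0.]))]
wrist 132 [(np.float64(0.0), 'intercept', np.float64(77.5), 'res', np.float64(nan), array([0., 0.]), array([0., 0.]))]
wrist 136 [(np.float64(0.0), 'intercept', np.float64(64.5), 'res', np.float64(nan), array([0., 0.]), array([0., 0.]))]ang.py:27: RuntimeWarning: invalid value encountered in divide
  pts.append(c+nn*(w@o)/w.sum())
```

View pics/w4.png

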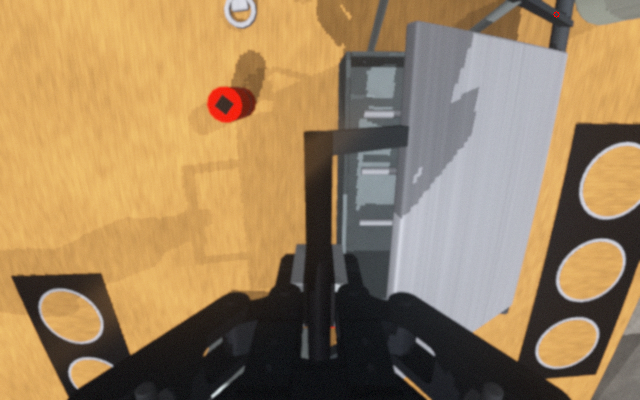

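The wrist view (pointer hidden behind the lid) doesn't help with the angle. The scene fit of ≈0.726 passes through the hinge (intercept ≈ 2), so my hand-read line was off near the pivot. I'll average frames and check with an overlay.

Run:
```python
from ang import *
f=dict(np.load('pics/scene.npz'));fr=[viewer.get_image('scene') for i in range(8)]
f['p']=np.mean([a for a,_ in fr],0).round().astype(np.uint8);f['d']=np.median([b for _,b in fr],0);np.savez('pics/scene.npz',**f)
for Y,b in((127,4),(129,2),(131,-1),(133,-3)):
    for a0 in(.68,.73): print(Y,ptrfit('scene',a0,Y,b,25,115),ptrfit('scene',a0,Y,b,40,160)[:3])
print(lidplane('scene'))
x0,y0,w,h,k=255,190,70,64,9
im=cv2.resize(f['p'][y0:y0+h,x0:x0+w],None,fx=k,fy=k,interpolation=cv2.INTER_CUBIC)
for a,col in((.66,(255,0,0)),(.725,(0,255,0))):
    q=(proj('scene',[0,165*np.cos(a)],[0,165*np.sin(a)],129)-[x0,y0]+.5)*k-.5
    cv2.line(im,*[tuple(int(v) for v in z) for z in q],col,1)
cv2.imwrite('pics/ov.png',im[:,:,::-1])
```

```text
127 (np.float64(0.734), 'intercept', np.float64(2.8), 'res', np.float64(2.37), array([281.6, 215.3]), array([307.5, 241.4])) (np.float64(0.7116), 'intercept', np.float64(5.1))
127 (np.float64(0.8469), 'intercept', np.float64(-12.4), 'res', np.float64(0.73), array([282.4, 215. ]), array([306. , 242.8])) (np.float64(0.7294), 'intercept', np.float64(3.6))
129 (np.float64(0.8365), 'intercept', np.float64(-15.3), 'res', np.float64(0.91), array([282.3, 215.3]), array([306.2, 242.9])) (np.float64(0.7117), 'intercept', np.float64(1.9))
129 (np.float64(0.8446), 'intercept', np.float64(-15.5), 'res', np.float64(0.76), array([282.6, 215.3]), array([306.3, 242.9])) (np.float64(0.7292), 'intercept', np.float64(0.3))
131 (np.float64(0.7155), 'intercept', np.float64(-2.3), 'res', np.float64(2.34), array([282.1, 216.1]), array([308.2, 241.8])) (np.float64(0.7052), 'intercept', np.float64(-0.3))
131 (np.float64(0.8517), 'intercept', np.float64(-20.4), 'res', np.float64(0.7), array([283. , 215.7]), array([306.5, 243.3])) (np.float64(0.7249), 'intercept', np.float64(-2.0))
133 (np.float64(0.8445), 'intercept', np.float64(-22.5), 'res', np.float64(0.77), array([283.2, 215.8]), array([306.7, 243.4])) (np.float64(0.7073), 'intercept', np.float64(-3.8))
133 (np.float64(0.8628), 'intercept', np.float64(-25.2), 'res', np.float64(0.82), array([283.4, 215.8]), array([306.5, 243.6])) (np.float64(0.7426), 'intercept', np.float64(-8.5))
(np.float64(0.5635), np.int64(5234), np.float64(7.71))
```

View pics/ov.png

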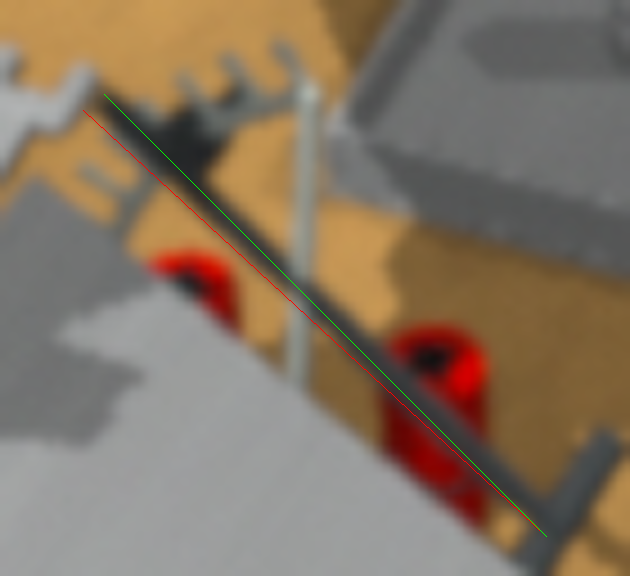

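The zoom puts the strip's tip at (105,97), with the strip passing just above the green 0.725 line towards the pivot at (540,500). The red sockets upset the grey-level fit, so I'll refit on the red channel, where only the strip is dark.

```bash
sed -i "s/g=cv2.cvtColor.*/g=f['p'][:,:,0].astype(float)/" ang.py
python3 - <<'E'
from ang import *
f=np.load('pics/scene.npz');g=f['p'][:,:,0].astype(int)
for u in range(268,316,4): 
    v0=int(200+(u-267)*.97); print(u,v0-6,g[v0-6:v0+7,u])
for Y,b in((127,4),(129,2),(131,-1)):
    for a0 in(.68,.71): print(Y,ptrfit('scene',a0,Y,b,15,120),ptrfit('scene',a0,Y,b,15,160)[:3])
E
```

```text
268 194 [194 194 192 190 186 174 139  86  51  48  66  94 128]
272 198 [188 188 182 164 132  91  57  43  40  45  60  84 116]
276 202 [ 67  49  46  40  36  37  39  42  43  59  97 144 177]
280 206 [133 163 181 190 185 166 126  82  60  74 116 157 184]
284 210 [181 182 191 193 186 161 118  75  62  80 126 167 183]
288 214 [155 155 152 149 144 137 121  90  84 106 124 134 136]
292 218 [198 197 196 190 174 142  94  65  68  91 110 120 124]
296 222 [194 196 197 189 157 107  72  58  59  74  97 108 113]
300 226 [133 130 110  87  66  57  62  57  58  70  89 102 108]
304 229 [ 54  71 106 133 135 114  86  66  56  66  88 115 129]
308 233 [127 110 106 106 103  94  77  62  57  63  76  96 104]
312 237 [122 122 121 121 113  97  75  61  61  93 137 158 141]
127 (np.float64(0.6876), 'intercept', np.float64(8.2), 'res', np.float64(0.12), array([279.8, 214. ]), array([311. , 243.7])) (np.float64(0.6959), 'intercept', np.float64(7.5))
127 (np.float64(0.6877), 'intercept', np.float64(8.2), 'res', np.float64(0.12), array([280. , 214.1]), array([311.1, 243.8])) (np.float64(0.6948), 'intercept', np.float64(7.5))
129 (np.float64(0.6873), 'intercept', np.float64(4.9), 'res', np.float64(0.11), array([280.1, 214.2]), array([311.2, 243.9])) (np.float64(0.6939), 'intercept', np.float64(4.3))
129 (np.float64(0.6876), 'intercept', np.float64(4.9), 'res', np.float64(0.11), array([280.3, 214.4]), array([311.3, 243.9])) (np.float64(0.6936), 'intercept', np.float64(4.2))
131 (np.float64(0.6893), 'intercept', np.float64(1.5), 'res', np.float64(0.12), array([280.6, 214.6]), array([311.6, 244.3])) (np.float64(0.6908), 'intercept', np.float64(1.3))
131 (np.float64(0.689), 'intercept', np.float64(1.5), 'res', np.float64(0.11), array([280.7, 214.8]), array([311.6, 244.3])) (np.float64(0.6909), 'intercept', np.float64(1.3))
```

The red-channel fit is clean: pointer ≈ 0.689 rad (residual 0.11 px, and depth gives 0.689). The lid is at ≈ 0.566, so I'm raising it another 0.124 rad.

Request:
arm_command --series '[0, 0, 0.29, -0.45, 0, 0, 0, 0.6, -0.9, 0, 0, 0, 0.93, -1.33, 0, 0, 0, 1.27, -1.74, 0, 0, 0, 1.61, -2.13, 0]'

```text
clock: 13.73
eef_pos: [495.7, -203.8, 226.2]
tool_rot: [-3.133, -0.002, 1.607]
force: [-8.4, -0.2, -5.6]
width: 9.6
gripper_force: 58.5
```

```bash
cat > chk.py <<'E'
from ang import *
for i in range(3): viewer.get_image('top')
grab('wrist');print('wrist lid',lidplane('wrist'))
grab('scene');f=dict(np.load('pics/scene.npz'));fr=[viewer.get_image('scene') for i in range(5)]
f['p']=np.mean([a for a,_ in fr],0).round().astype(np.uint8);f['d']=np.median([b for _,b in fr],0);np.savez('pics/scene.npz',**f)
print('scene lid',lidplane('scene'),'ptr',ptrfit('scene',.69,131,0,15,120))
s=monitor.read_state();print(s['eef_pos'],s['tool_rot'],s['force'],s['width'],s['clock'])
E
python3 chk.py
```

```text
wrist lid (np.float64(0.6857), np.int64(26291), np.float64(11.2))
scene lid (np.float64(0.6871), np.int64(5367), np.float64(8.55)) ptr (np.float64(0.6887), 'intercept', np.float64(1.6), 'res', np.float64(0.07), array([280.5, 214.5]), array([311.4, 244.1]))
[ 495.84416383 -203.81784774  226.29896708] [-3.13351580e+00 -1.27575744e-03  1.60719613e+00] [-7.92069127  0.33558729 -4.68907969] 9.90957390815353 14.2333
```

The lid reads 0.686–0.687 and the pointer 0.689, with the grip firm. The z offset from the arm's own pose matches the bar rolling in the pads. Handing in.

```bash
python3 -c "
from cell import workorder
print(workorder.finish_job())"
```

```text
the job is handed in; nothing more can be done
None
```

The job is handed in at about 14 s: the socket stands upright in the tray, and the arm is still holding the lid at about 0.687 rad against the pointer's 0.689; I saw no contact with the pointer or bystanders but did not re-measure them at the end.

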